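# Raise the ratchet press one notch and load the mallet blank

### The arm

A 6-joint arm with a two-finger parallel gripper is mounted at the origin on the work surface. World frame = base frame: x ahead of the robot, y to its left, z up, the work surface at z = 0. Lengths are in m, angles in rad, forces in N, time in s.
With the tool pointing down it reaches from about 0.425 to 1.125 m from the base axis. Payload 14.9 kg.
Tool frame: the origin (TCP) lies at the very end of the fingers, on their centre line; the grasp point (between the pads) lies 19 mm behind it; z points along the fingers, y is the line along which they close (so a half turn about z gives the same grasp; the last joint's range is limited). The gripper opens to 91 mm and grips with 3 to 60 N. Pads are 32 mm wide; open, the fingers measure 118 mm over their backs; the gripper's body (76 mm by 178 mm) begins 60 mm behind the grasp point.
Start: joints at [-1.138, 0.379, 1.734, -0, 1.028, -0.033], TCP at [0.314, -0.625, 0.214] pointing down, gripper open.
Joint ranges: [-2.77, 2.77], [-0.74, 2.19], [0, 2.66], [-1.06, 4.2], [0.31, 2.87], [-3.08, 3.08]. Speed limits (rad/s): [1.89, 1.89, 2.39, 3.14, 3.14, 3.14].

### API

Orientations are given as a rotation vector (axis times angle).
In Python, from rig import arm gives the robot as it stands.
- The arm moves only by the shell command python3 -m crank 'ROWS' [OPENING] [FORCE]. ROWS is a JSON object of lists of equal length, an entry for each row: "dp": the shift along the tool's x, y, z in units of 500 mm (1.0 is 500 mm), a list of three; "turn": the turn, a rotation vector about the tool's x, y, z in units of pi rad (1.0 is pi rad), a list of three. A call has 1 to 5 rows; each row is the pose to reach, as a shift and turn from the pose commanded when the call began, along the tool's axes at that moment, turning the shorter way round; what a row does not reach only later rows make up. A row lasts 1/8 s, in which the tool goes at most 62.5 mm and 10.7 degrees, less where a joint would pass 70% of its speed; a pose out of reach is approached as far as the arm can. A call with a number of a shift or a turn outside -1 to 1 is refused whole. A call with a gripper value outside its range is refused whole. OPENING is the closure, from 0 (fully open) to 1 (shut), set as the call begins (- or left out, the last holds). The fingers move at their own pace and stop on an object; FORCE is the grip in N (left out, the last holds). Time passes only in rows, so rows that repeat a pose let the fingers close. It gives the time, the measured TCP pose, the force, the opening and the grip force at its end, in the units of the state.
- arm.observe(): the state, without advancing time (a new reading comes with each control period).
- arm.read_camera(name): name is "scene" or "top"; returns a dict with "img" (480x640x3 uint8, red, green, blue), "vertical_fov" (degrees; the focal length in pixels is half the picture's height over the tangent of half this angle, whatever the lens; pixels are square), "cx", "cy" (the principal point, pixels), "cam_to_world" (4x4, takes a point from camera to world coordinates). Camera axes: x right, y up, looking along -z (the intrinsics and any distortion apply to the point x, -y, -z); pixel columns grow to the right and rows downward; lengths in m; the calibration is good to about 2 mm. A picture is of the moment at which its call begins. There is no depth.
- arm.hand_in(): hands the job in; it is judged then, once.
Trained networks look in the newest picture that a camera, given by its name, has taken for a name from the list of things; names that differ only in an ending like _2 or _b are one class to them, and where a whole thing is asked for, a point or a joint stands for the part that bears it (a point fixed in the world has none). Each returns a list of dicts, best first, with "conf" (0 to 1); they miss things now and then, are a little off and sometimes report something else, mostly with a low value. They report only what shows in the picture. A call takes as long as a camera call. They do not tell look-alikes from the thing itself.
- arm.regions_of(camera, thing): "mask" (480x640 bool, what is visible of it) and "extent" ([left, top, right, bottom] in pixels, round what is visible of it).
The state is a dict: "time": time; "qpos": joint angles; "joint_vel": joint speeds; "tau": joint torques, N m; "eef_pos": TCP position; "eef_rot": TCP orientation; "force": force on the tool from outside, world axes, zero at the start; "moment": the same for the moment, N m; "grip_width": finger opening in m; "grasp_force": force on a finger pad.
Only numpy, scipy, OpenCV 4.12 (cv2) and the standard library are available. Lean on these libraries where they do the work, as an engineer would, in place of code of your own. Each camera call takes 0.05 s, during which the arm holds its last target. There are 200 camera calls.

### The job

Lift the ram of the small bench press by its T-handle until the pawl catches the next notch, just one notch up from where it hangs, and let go so that it stays up by itself. Then fetch the mallet blank, the flat piece of wood with a wide head and a narrow handle, out from under the low stock rack and lay it flat on the press bed with its head under the ram, centred and square, the end of the head home against the column and the handle pointing out of the open front. Leave the plain billet where it is, and let go of everything.

Things in the scene. Friction and masses are not known exactly. Their poses are not given: they have to be found in the camera images.
- ram (a joint): Ram height above its lowest notch, m, up positive. Starts at 0, hanging 1 mm low. Ratchet notches at 0, 0.030 and 0.060; top of travel 0.068. The sprung pawl clicks in by itself once the ram is 3 to 6 mm past a notch; let down, the ram then rests at that notch within 2 mm. The pawl cannot be released, so never go past 0.060. Ram 0.7 kg plus 1 to 4 N of drag; let go between notches it drops back
- ram_handle (a point): centre of the T-handle on top of the ram: a plain steel bar 18 mm in diameter and 120 mm long, level, along the press's y axis; about 0.235 m above the bench at the start. Nothing stands above it; below its middle it is carried by a 14 mm neck, 30 mm long, on a 24 mm square bar with ledges on its +y side
- ram_pad (a point): centre of the underside of the ram's round pressing pad, 44 mm in diameter: 16 mm above the bed at the start, 46 mm above it when the ram is up one notch. It lies on the press's vertical axis
- press: Dark C-frame press, fixed. Origin on the bench under the ram axis; x from the open front to the column, z up. Bed plate 15 mm thick, x -170 to +85 mm, 140 mm wide. Column 70 mm wide, front face at x +45 mm. Overhanging head 56 mm wide, x -35 to +95 mm, underside 115 mm and top 150 mm above the bench; the pawl stands on its +y side, up to 185 mm
- press_stop (a point): point at the foot of the column's front face, on the press's centre plane, at bed height (15 mm above the bench); axes as press. The end of the blank's head must come up against this face
- blank_head (a point): Centre of the mallet blank's head, half-way up. Flat sawn wood, 36 mm thick, 0.15 to 0.3 kg: head 90 x 56 mm, then a handle 110 x 28 mm on the same centre line, 200 mm in all. x from handle to head, z up. At the start it lies flat on the bench in one of the rack's two bays, handle under the board, head out in the open
- blank_handle (a point): centre of the blank's handle, half-way up: 100 mm behind the head's centre, same axes. The narrow handle ends 55 mm behind this point
- blank_end (a point): centre of the free end face of the blank's head, half-way up: 45 mm ahead of the head's centre, same axes
- rack: Low plywood stock rack, fixed, origin on the bench under its centre. Board 320 (x) by 170 mm (y), underside 66 and top 82 mm above the bench, on end walls and a back wall at +y; open at -y. Two bays at x -70 and +70 mm. A tin and a jar up to 85 mm tall stand on the board's rear half
- billet_mid (a point): centre of a plain rectangular billet of the same wood, 190 x 38 x 38 mm, x along it, lying in the rack's other bay and sticking out. Not to be moved
There are look-alikes about, which are no part of the job. What is shaped like the part that bears blank_head but grey is not meant.

How it is judged:
On the way:
1. the ram hangs on the pawl one notch up, let go (value of joint ram between 0.024 and 0.036 m and velocity of joint ram between -0.01 and 0.01 m/s and contact force between the fingers and ram below 0.3 N), for 0.2 s.
At the end, for the whole second after the job is handed in: Ram on its pawl one notch up (joint 0.024 to 0.036); blank flat and at rest on the press bed, end of its head within 8 mm of the column face and 12 mm of the centre plane, square to the press within 8 degrees, handle out at the front; nothing held (value of joint ram between 0.024 and 0.036 m and x of blank_end in the frame of press_stop between -0.008 and 0.004 m and y of blank_end in the frame of press_stop between -0.012 and 0.012 m and z of blank_end in the frame of press_stop between 0.012 and 0.024 m and x of blank_handle in the frame of press below -0.08 m and angle between the x axis of blank_head and the x axis of press, either way round below 0.14 rad and angle between blank_head's own z axis and vertical below 0.06 rad and linear speed of blank below 0.02 m/s and contact force between the fingers and anything else below 0.3 N); the robot touches nothing.
It fails at once if the billet was moved by more than 30 mm (distance of billet_mid from where it was at the start of the episode above 0.03 m).
It also fails if it takes over 72 s, if anything falls off the work surface, if the arm or the gripper's body presses on something with over 40 N, if the wrist force passes 120 N, or if a joint passes its speed limit or range.

## Working session

There is one attempt and no reset: what is moved stays moved. The work goes in short steps, Python scripts to look and compute and a shell command to move; the robot and the scene stay as the last step left them, time stands still between calls to the robot, and variables do not carry over. Pictures are saved under pics/ and viewed, at most 10 in all, crops included, and the job is handed in when it is done.

```bash
ls; mkdir -p pics; cat > h.py <<'E'
import numpy as np, cv2
from rig import arm
from scipy.spatial.transform import Rotation as R
def cam(n):
    c=arm.read_camera(n); return c
def K(c):
    f=c["img"].shape[0]/2/np.tan(np.radians(c["vertical_fov"])/2)
    return f,c["cx"],c["cy"]
def ray(c,u,v):
    f,cx,cy=K(c); T=np.array(c["cam_to_world"])
    return T[:3,3], T[:3,:3]@np.array([(u-cx)/f,-(v-cy)/f,-1.])
def atz(c,u,v,z):
    o,d=ray(c,u,v); return o+d*(z-o[2])/d[2]
def proj(c,p):
    f,cx,cy=K(c); T=np.array(c["cam_to_world"]); q=T[:3,:3].T@(np.array(p)-T[:3,3])
    return cx+f*q[0]/-q[2], cy-f*q[1]/-q[2]
def save(c,n): cv2.imwrite("pics/"+n,c["img"][:,:,::-1])
E
python3 - <<'E'
from h import *
for n in("scene","top"):
    c=cam(n); save(c,n+"0.png"); print(n,[k for k in c],c["vertical_fov"],c["cx"],c["cy"],np.round(c["cam_to_world"],3).tolist())
    for t in("press","rack","blank_head","billet_mid","ram_handle","ram"):
        for r in arm.regions_of(n,t)[:3]: 
            m=r["mask"]; ys,xs=np.nonzero(m); print(t,round(r["conf"],2),r["extent"],m.sum(),cv2.minAreaRect(np.c_[xs,ys].astype(np.float32)))
print(arm.observe())
E
```

```text
pics
scene ['img', 'vertical_fov', 'cx', 'cy', 'cam_to_world'] 47.46803098776918 319.4374112125945 247.27796593490015 [[0.403, -0.528, 0.748, 1.267], [0.915, 0.23, -0.331, -0.245], [0.002, 0.818, 0.576, 0.798], [0.0, 0.0, 0.0, 1.0]]
rack 0.77 [391.4, 232.8, 544.6, 366.5] 8753 ((468.2541809082031, 293.6746520996094), (163.97059631347656, 95.15896606445312), 52.92692565917969)
blank_head 0.97 [363.1, 278.7, 433.4, 312.4] 1448 ((397.64874267578125, 292.8609619140625), (28.495960235595703, 62.78888702392578), 77.90524291992188)
blank_head 0.92 [344.5, 209.4, 365.2, 265.5] 913 ((352.5, 237.0), (54.0, 21.0), 90.0)
billet_mid 0.76 [369.3, 313.5, 461.0, 357.2] 2209 ((414.55572509765625, 334.48687744140625), (26.39678192138672, 90.64231872558594), 76.75948333740234)
ram_handle 0.6 [184.2, 280.2, 252.7, 339.9] 1608 ((223.7056427001953, 312.23016357421875), (46.757537841796875, 76.3175277709961), 69.07549285888672)
ram 0.77 [183.0, 276.2, 255.7, 383.0] 1583 ((233.09182739257812, 327.5499267578125), (87.39592742919922, 75.65726470947266), 64.05770874023438)
top ['img', 'vertical_fov', 'cx', 'cy'
[... 1513 characters left out ...]
871094)
{'time': 0.7, 'qpos': array([-1.13828394e+00,  3.78867974e-01,  1.73418392e+00,  1.44919595e-05,
        1.02851594e+00, -3.32980351e-02]), 'joint_vel': array([ 9.80608546e-04, -1.28465853e-03, -9.75355748e-04,  1.13196537e-03,
        1.70863610e-04,  1.03914067e-05]), 'tau': array([-9.17826692e-04, -7.63542223e+01, -4.34687018e+01,  6.49621245e-02,
        3.89044115e-02,  1.06197465e-04]), 'eef_pos': array([ 0.3144112 , -0.62544079,  0.21396214]), 'eef_rot': array([3.05675098e+00, 7.25079636e-01, 2.68412212e-05]), 'force': array([ 0.25491656, -0.3482736 ,  0.23510025]), 'moment': array([-0.04815723, -0.00574934,  0.02976641]), 'grasp_force': 0.0, 'grip_width': 0.09139011098658306}
```

View pics/top0.png

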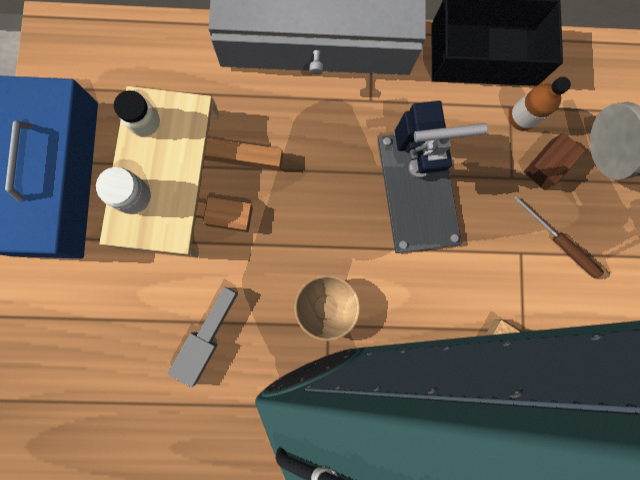

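View pics/scene0.png

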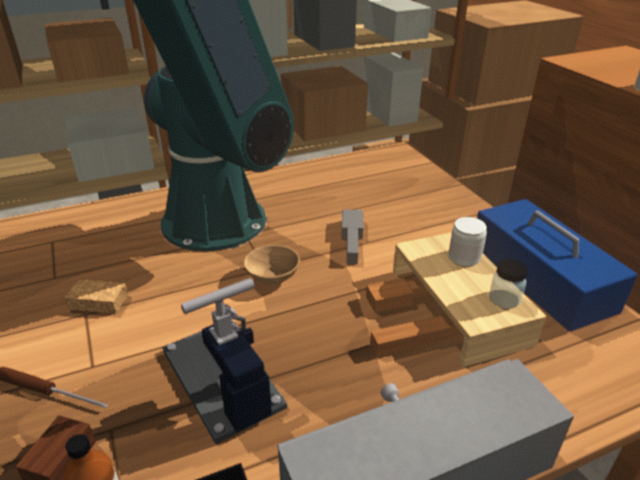

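```bash
python3 - <<'E'
import cv2,numpy as np
a=cv2.imread("pics/top0.png")
z=lambda x0,y0,w,h:cv2.resize(a[y0:y0+h,x0:x0+w],None,fx=5,fy=5,interpolation=cv2.INTER_CUBIC)
L=z(190,135,100,120)[:600,:330+70]; 
L=cv2.resize(a[130:250,190:290],(400,480),interpolation=cv2.INTER_CUBIC)
Rr=cv2.resize(a[95:255,372:492],(400,533),interpolation=cv2.INTER_CUBIC)
o=np.zeros((540,800,3),np.uint8); o[:480,:400]=L; o[:533,400:]=Rr
cv2.imwrite("pics/crop1.png",o)
E
```

```text
(no output)
```

View pics/crop1.png

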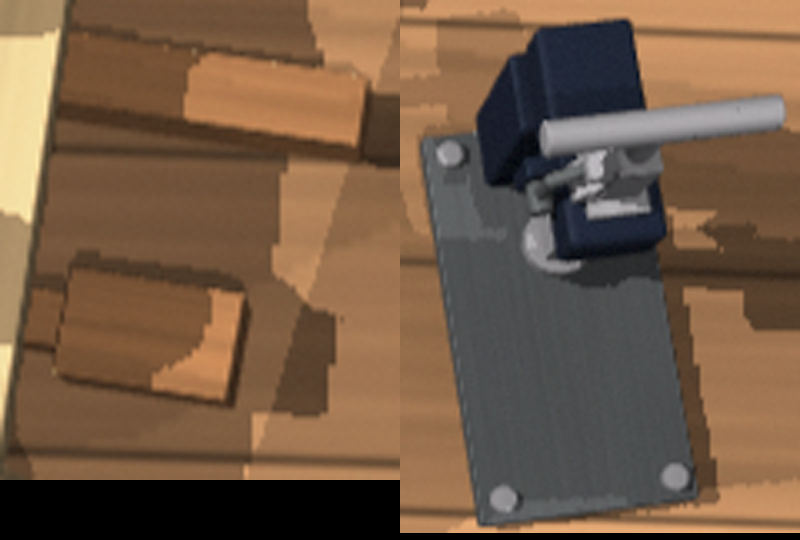

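```bash
python3 - <<'E'
from h import *
c=cam("top")
P=lambda u,v:(190+u/4,130+v/4); Q=lambda u,v:(372+(u-400)/3.333,95+v/3.333)
B=[atz(c,*P(*p),.036) for p in((70,268),(243,291),(228,402),(58,373))]
print("blank",np.round(B,3)[:,:2].tolist()); B=np.array(B)
print("len/wid",np.linalg.norm(B[1]-B[0]),np.linalg.norm(B[2]-B[3]),np.linalg.norm(B[0]-B[3]),np.linalg.norm(B[1]-B[2]),"ctr",B.mean(0))
d=(B[1]+B[2]-B[0]-B[3]);print("yaw blank",np.degrees(np.arctan2(d[1],d[0])))
C=np.array([atz(c,*Q(*p),.015) for p in((422,137),(480,522),(695,495))])
print("bed",C.round(3).tolist(),np.linalg.norm(C[1]-C[0]),np.linalg.norm(C[2]-C[1]))
d=C[0]-C[1]; yaw=np.arctan2(d[1],d[0]); e=C[1]-C[2]; print("press yaw",np.degrees(yaw),np.degrees(np.arctan2(-e[0],e[1])))
Rz=np.array([[np.cos(yaw),-np.sin(yaw)],[np.sin(yaw),np.cos(yaw)]])
o1=(C[0,:2]+C[2,:2])/2-Rz@[-.0425,0]; print("press origin",o1)
H=np.array([atz(c,*Q(*p),.235) for p in((545,135),(782,110))])
print("handle",H.round(3).tolist(),np.linalg.norm(H[0]-H[1]),H.mean(0), "yaw",np.degrees(np.arctan2(*(H[0]-H[1])[[1,0]]))-90)
# rack front edge and billet
for u,v in((203,62),(365,80),(355,150)): print("bil",atz(c,*P(u,v),.038).round(3))
for u,v in((72,0),(15,440)): print("rack front",atz(c,*P(u,v),.082).round(3))
for u,v in((212,95),(190,254),(101,243),(128,87)): print("rack corner",atz(c,u,v,.082).round(3))
s=cam("scene")
print("scene handle proj",proj(s,H[0]),proj(s,H[1]),"blank",[np.round(proj(s,b),0).tolist() for b in B],"press o",proj(s,[*o1,.0]))
E
```

```text
blank [[0.512, 0.311], [0.503, 0.223], [0.445, 0.228], [0.457, 0.314]]
len/wid 0.08875309724375316 0.08710848759064399 0.05443777888770726 0.057712124155782696 ctr [0.4792657  0.26927483 0.036     ]
yaw blank -96.81548636572062
bed [[0.663, -0.041, 0.015], [0.414, -0.08, 0.015], [0.436, -0.216, 0.015]] 0.25148786859694144 0.13768203672125262
press yaw 8.922579800658356 8.925504244695961
press origin [ 0.59105392 -0.12215583]
handle [[0.583, -0.065, 0.235], [0.601, -0.184, 0.235]] 0.1201677666907709 [ 0.59168834 -0.12438423  0.235     ] yaw 8.471338678416544
bil [0.622 0.249 0.038]
bil [0.616 0.165 0.038]
bil [0.578 0.169 0.038]
rack front [0.636 0.308 0.082]
rack front [0.417 0.323 0.082]
rack corner [0.709 0.305 0.082]
rack corner [0.39  0.328 0.082]
rack corner [0.405 0.497 0.082]
rack corner [0.718 0.471 0.082]
scene handle proj (np.float64(250.75836158608263), np.float64(282.7204455754565)) (np.float64(180.6552325060355), np.float64(308.7123319678012)) blank [[413.0, 292.0], [375.0, 300.0], [364.0, 284.0], [401.0, 277.0]] press o (np.float64(231.35840652355307), np.float64(392.627179656329))
```

```bash
cat >> h.py <<'E'
def go(pos,psi,s=None):
    s=s or arm.observe(); a=np.radians(psi)
    T=np.array([[-np.sin(a),np.cos(a),0],[np.cos(a),np.sin(a),0],[0,0,-1]])
    T=T if T[:,1]@R.from_rotvec(s["eef_rot"]).as_matrix()[:,1]>-.3 else T  
    M=R.from_rotvec(s["eef_rot"]).as_matrix()
    print("t",round(s["time"],2),"pos",s["eef_pos"].round(4),"F",s["force"].round(1),"grip",round(s["grip_width"],4),round(s["grasp_force"],1))
    print("dp",(M.T@(np.array(pos)-s["eef_pos"])/.5).round(4).tolist(),"turn",(R.from_matrix(M.T@T).as_rotvec()/np.pi).round(4).tolist())
E
python3 -c "
from h import *
go([.591,-.1235,.30],8.8)"
```

```text
t 0.8 pos [ 0.3144 -0.6254  0.214 ] F [-1.2 -0.   0.6] grip 0.091 0.0
dp [0.9452, -0.6485, -0.1721] turn [-0.0, 0.0, -0.4006]
```

```bash
python3 -m crank '{"dp":[[0.05,-0.035,-0.1],[0.15,-0.1,-0.17],[0.25,-0.17,-0.172],[0.35,-0.24,-0.172],[0.45,-0.31,-0.172]],"turn":[[0,0,-0.04],[0,0,-0.09],[0,0,-0.14],[0,0,-0.19],[0,0,-0.24]]}' 0; python3 -c "
from h import *
go([.591,-.1235,.30],8.8)"
```

```text
time: 1.42
eef_pos: [0.4458, -0.3854, 0.3003]
eef_rot: [2.57, 1.805, 0.0]
force: [-0.0, -0.2, 0.7]
grip_width: 0.0912
grasp_force: 0.0
t 1.43 pos [ 0.4458 -0.3854  0.3003] F [-0.  -0.2  0.7] grip 0.0912 0.0
dp [0.5913, 0.0955, 0.0005] turn [0.0002, 0.0001, -0.1591]
```

```bash
python3 -m crank '{"dp":[[0.12,0.019,0],[0.24,0.038,0],[0.36,0.057,0],[0.48,0.076,0],[0.591,0.0955,0]],"turn":[[0,0,-0.04],[0,0,-0.08],[0,0,-0.12],[0,0,-0.159],[0,0,-0.159]]}' 0; python3 -m crank '{"dp":[[0,0,0],[0,0,0]],"turn":[[0,0,0],[0,0,0]]}'; python3 - <<'E'
from h import *
go([.591,-.1235,.216],8.8)
for n in("top","scene"):
    c=cam(n); save(c,n+"1.png"); print(n,proj(c,[.591,-.1235,.235]),proj(c,arm.observe()["eef_pos"]))
a=cv2.imread("pics/top1.png");b=cv2.imread("pics/scene1.png")
cv2.imwrite("pics/cmp1.png",np.hstack([cv2.resize(a[60:260,350:550],(400,400)),cv2.resize(b[200:400,130:330],(400,400))]))
E
```

```text
time: 2.05
eef_pos: [0.5924, -0.1241, 0.3002]
eef_rot: [2.048, 2.382, 0.0]
force: [0.4, -0.4, -0.8]
grip_width: 0.0916
grasp_force: 0.0
time: 2.3
eef_pos: [0.5914, -0.1262, 0.2999]
eef_rot: [-2.05, -2.381, 0.0]
force: [-0.5, -0.0, -0.1]
grip_width: 0.091
grasp_force: 0.0
t 2.3 pos [ 0.5914 -0.1262  0.2999] F [-0.5 -0.  -0.1] grip 0.091 0.0
dp [0.0056, 0.0001, 0.1677] turn [-0.0001, 0.0, -0.0015]
top (np.float64(450.66578972390903), np.float64(132.1190964249548)) (np.float64(466.99829344510624), np.float64(116.34915509917697))
scene (np.float64(217.19576943349682), np.float64(294.92300437533197)) (np.float64(210.4540132166934), np.float64(262.85032495687767))
```

View pics/cmp1.png

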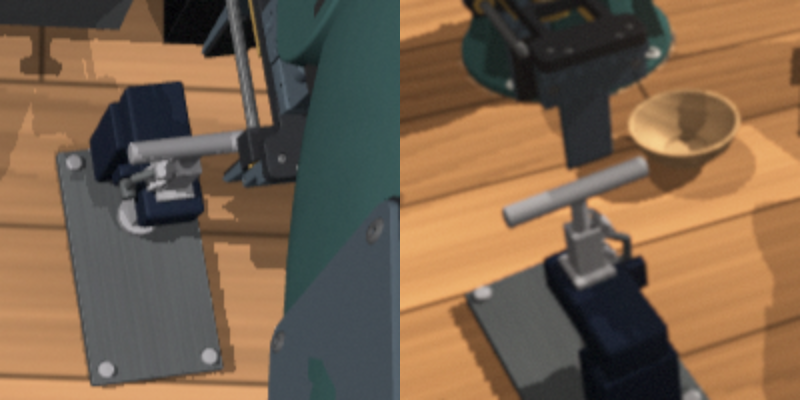

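The gripper is centred above the T-bar (scene crop ≈ (585,165) over the bar's middle). Descend and close.

```bash
python3 -m crank '{"dp":[[0.0056,0,0.05],[0.0056,0,0.1],[0.0056,0,0.15],[0.0056,0,0.1677],[0.0056,0,0.1677]],"turn":[[0,0,0],[0,0,0],[0,0,0],[0,0,0],[0,0,0]]}' 0; python3 -m crank '{"dp":[[0,0,0],[0,0,0],[0,0,0],[0,0,0],[0,0,0]],"turn":[[0,0,0],[0,0,0],[0,0,0],[0,0,0],[0,0,0]]}' 1 45; python3 -m crank '{"dp":[[0,0,0],[0,0,0]],"turn":[[0,0,0],[0,0,0]]}'
```

```text
time: 3.02
eef_pos: [0.5909, -0.124, 0.2161]
eef_rot: [-2.051, -2.379, 0.0]
force: [0.8, -0.5, -0.3]
grip_width: 0.0915
grasp_force: 0.0
time: 3.65
eef_pos: [0.5912, -0.1233, 0.2161]
eef_rot: [2.05, 2.38, 0.0]
force: [-0.1, 0.8, -1.0]
grip_width: 0.0443
grasp_force: 0.0
time: 3.9
eef_pos: [0.5912, -0.1233, 0.2161]
eef_rot: [-2.05, -2.38, 0.0]
force: [-0.4, 0.6, 0.3]
grip_width: 0.0241
grasp_force: 0.0
```

Gripper still closing; wait, then lift 39 mm.

```bash
python3 -m crank '{"dp":[[0,0,0],[0,0,0],[0,0,0],[0,0,0]],"turn":[[0,0,0],[0,0,0],[0,0,0],[0,0,0]]}'; python3 -m crank '{"dp":[[0,0,-0.015],[0,0,-0.03],[0,0,-0.045],[0,0,-0.06],[0,0,-0.07]],"turn":[[0,0,0],[0,0,0],[0,0,0],[0,0,0],[0,0,0]]}'
```

```text
time: 4.4
eef_pos: [0.5909, -0.1234, 0.216]
eef_rot: [-2.05, -2.38, 0.001]
force: [-3.4, -0.5, 0.7]
grip_width: 0.0167
grasp_force: 45.0
time: 5.03
eef_pos: [0.5909, -0.1233, 0.2516]
eef_rot: [-2.05, -2.38, 0.0]
force: [-2.3, -1.5, -9.1]
grip_width: 0.0173
grasp_force: 45.0
```

```bash
python3 -m crank '{"dp":[[0,0,-0.004],[0,0,-0.008],[0,0,-0.008]],"turn":[[0,0,0],[0,0,0],[0,0,0]]}'; python3 -m crank '{"dp":[[0,0,0.004],[0,0,0.008],[0,0,0.012],[0,0,0.016],[0,0,0.016]],"turn":[[0,0,0],[0,0,0],[0,0,0],[0,0,0],[0,0,0]]}'
```

```text
time: 5.4
eef_pos: [0.591, -0.1234, 0.2551]
eef_rot: [-2.05, -2.38, 0.0]
force: [-4.1, -2.7, -5.8]
grip_width: 0.0171
grasp_force: 45.0
time: 6.02
eef_pos: [0.5909, -0.1233, 0.2468]
eef_rot: [-2.05, -2.38, 0.001]
force: [-5.0, -2.5, -7.6]
grip_width: 0.0169
grasp_force: 45.0
```

```bash
python3 -m crank '{"dp":[[0,0,0.002],[0,0,0.004],[0,0,0.005]],"turn":[[0,0,0],[0,0,0],[0,0,0]]}'
```

```text
time: 6.4
eef_pos: [0.591, -0.1234, 0.2456]
eef_rot: [-2.05, -2.38, 0.0]
force: [-13.1, -0.6, 9.3]
grip_width: 0.0173
grasp_force: 45.0
```

The pawl carries (upward force 9 N). Open, wait, rise.

```bash
python3 -m crank '{"dp":[[0,0,0],[0,0,0],[0,0,0],[0,0,0],[0,0,0]],"turn":[[0,0,0],[0,0,0],[0,0,0],[0,0,0],[0,0,0]]}' 0;  python3 -m crank '{"dp":[[0,0,0],[0,0,-0.04],[0,0,-0.09],[0,0,-0.14],[0,0,-0.19]],"turn":[[0,0,0],[0,0,0],[0,0,0],[0,0,0],[0,0,0]]}'; python3 - <<'E'
from h import *
go([.478,.259,.20],-6.9)
c=cam("scene"); save(c,"scene2.png"); print("bar at 0/30:",proj(c,[.591,-.1235,.234]),proj(c,[.591,-.1235,.265]))
cv2.imwrite("pics/c2.png",cv2.resize(c["img"][230:430,130:330,::-1],(400,400)))
E
```

```text
time: 7.02
eef_pos: [0.5912, -0.1234, 0.2446]
eef_rot: [2.051, 2.38, 0.0]
force: [-0.3, 0.5, 0.1]
grip_width: 0.0639
grasp_force: 0.0
time: 7.65
eef_pos: [0.5913, -0.1234, 0.342]
eef_rot: [2.05, 2.379, 0.001]
force: [-0.7, 0.8, 0.1]
grip_width: 0.091
grasp_force: 0.0
t 7.65 pos [ 0.5913 -0.1234  0.342 ] F [-0.7  0.8  0.1] grip 0.091 0.0
dp [0.7901, -0.1113, 0.2836] turn [0.0004, 0.0001, 0.0856]
bar at 0/30: (np.float64(217.2618500706936), np.float64(295.4041594020531)) (np.float64(215.1718476567445), np.float64(280.18615894094575))
```

View pics/c2.png

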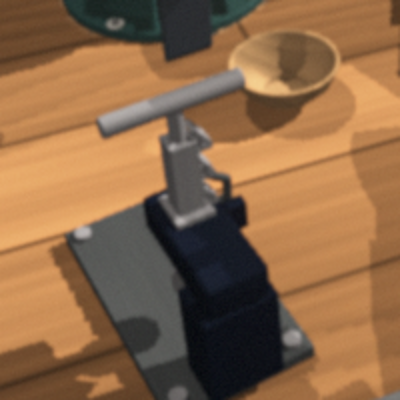

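Bar centre at about pixel (216,281): the ram is one notch up. On to the blank.

```bash
python3 -m crank '{"dp":[[0.1,-0.014,0],[0.21,-0.03,0],[0.32,-0.045,0],[0.43,-0.061,0.05],[0.54,-0.076,0.1]],"turn":[[0,0,0.02],[0,0,0.04],[0,0,0.06],[0,0,0.08],[0,0,0.0856]]}';  python3 -c "
from h import *
go([.478,.259,.16],-6.9)"
```

```text
time: 8.32
eef_pos: [0.5133, 0.1397, 0.2904]
eef_rot: [2.352, 2.081, 0.003]
force: [0.9, 0.7, -0.0]
grip_width: 0.0913
grasp_force: 0.0
t 8.32 pos [0.5133 0.1397 0.2904] F [ 0.9  0.7 -0. ] grip 0.0913 0.0
dp [0.228, -0.0996, 0.2607] turn [0.0007, -0.0003, -0.0005]
```

```bash
python3 -m crank '{"dp":[[0.08,-0.035,0.05],[0.16,-0.07,0.12],[0.228,-0.0996,0.2],[0.228,-0.0996,0.26],[0.228,-0.0996,0.26]],"turn":[[0,0,0],[0,0,0],[0,0,0],[0,0,0],[0,0,0]]}';  python3 -m crank '{"dp":[[0,0,0],[0,0,0]],"turn":[[0,0,0],[0,0,0]]}'; python3 - <<'E'
from h import *
go([.478,.259,.009],-6.9)
a=cam("top"); b=cam("scene"); 
cv2.imwrite("pics/c3.png",np.hstack([cv2.resize(a["img"][100:300,120:320,::-1],(400,400)),cv2.resize(b["img"][190:390,310:510,::-1],(400,400))]))
E
```

```text
time: 8.95
eef_pos: [0.4769, 0.2571, 0.1586]
eef_rot: [-2.35, -2.084, 0.005]
force: [-0.2, 1.0, 0.1]
grip_width: 0.0912
grasp_force: 0.0
time: 9.2
eef_pos: [0.4789, 0.2573, 0.1613]
eef_rot: [2.351, 2.083, 0.004]
force: [-0.4, -0.4, 0.3]
grip_width: 0.0912
grasp_force: 0.0
t 9.2 pos [0.4789 0.2573 0.1613] F [-0.4 -0.4  0.3] grip 0.0912 0.0
dp [0.0029, -0.0028, 0.3045] turn [0.0006, -0.0004, -0.0002]
```

View pics/c3.png

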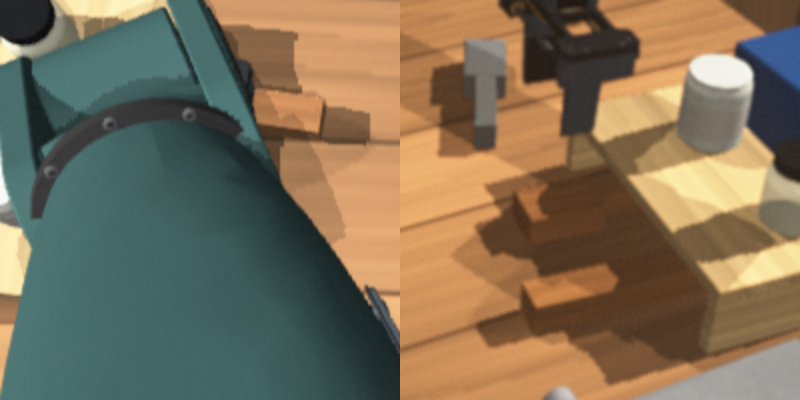

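The gripper stands above the blank's head (right crop, fingers clear of the board edge). Descend.

```bash
python3 -m crank '{"dp":[[0.003,-0.003,0.08],[0.003,-0.003,0.16],[0.003,-0.003,0.24],[0.003,-0.003,0.29],[0.003,-0.003,0.3045]],"turn":[[0,0,0],[0,0,0],[0,0,0],[0,0,0],[0,0,0]]}';  python3 -m crank '{"dp":[[0,0,0],[0,0,0],[0,0,0],[0,0,0],[0,0,0]],"turn":[[0,0,0],[0,0,0],[0,0,0],[0,0,0],[0,0,0]]}' 1 30; python3 -m crank '{"dp":[[0,0,0],[0,0,0]],"turn":[[0,0,0],[0,0,0]]}'
```

```text
time: 9.93
eef_pos: [0.4762, 0.2585, 0.0065]
eef_rot: [-2.351, -2.083, 0.002]
force: [0.4, 0.8, 1.6]
grip_width: 0.091
grasp_force: 0.0
time: 10.55
eef_pos: [0.477, 0.2591, 0.008]
eef_rot: [2.351, 2.084, 0.001]
force: [-2.0, -0.2, 8.0]
grip_width: 0.0563
grasp_force: 29.9
time: 10.8
eef_pos: [0.477, 0.2591, 0.008]
eef_rot: [2.351, 2.084, 0.001]
force: [-1.3, -1.4, 8.6]
grip_width: 0.0559
grasp_force: 29.9
```

```bash
python3 -m crank '{"dp":[[-0.01,0,-0.006],[-0.05,0,-0.008],[-0.1,0,-0.008],[-0.15,0,-0.008],[-0.2,0,-0.008]],"turn":[[0,0,0],[0,0,0],[0,0,0],[0,0,0],[0,0,0]]}';  python3 -m crank '{"dp":[[-0.03,0,0],[-0.05,0,0],[-0.05,0,0.006],[-0.05,0,0.007],[-0.05,0,0.007]],"turn":[[0,0,0],[0,0,0],[0,0,0],[0,0,0],[0,0,0]]}'; python3 -m crank '{"dp":[[0,0,0],[0,0,0],[0,0,0],[0,0,-0.05],[0,0,-0.1]],"turn":[[0,0,0],[0,0,0],[0,0,0],[0,0,0],[0,0,0]]}' 0;python3 -c "
from h import *
s=arm.observe(); print(s['eef_pos'])"
```

```text
time: 11.42
eef_pos: [0.4637, 0.1577, 0.0112]
eef_rot: [-2.351, -2.083, 0.001]
force: [0.2, 0.1, -3.3]
grip_width: 0.0558
grasp_force: 29.9
time: 12.05
eef_pos: [0.462, 0.1353, 0.008]
eef_rot: [2.35, 2.084, 0.001]
force: [-0.5, -3.4, 5.0]
grip_width: 0.0559
grasp_force: 29.9
time: 12.68
eef_pos: [0.4613, 0.1348, 0.0582]
eef_rot: [-2.351, -2.084, 0.001]
force: [0.4, 0.1, 0.3]
grip_width: 0.0914
grasp_force: 0.0
[0.46126975 0.13478592 0.05820913]
```

```bash
python3 -m crank '{"dp":[[0,0,-0.1],[0.05,0,-0.15],[0.1,0,-0.15],[0.15,0,-0.15],[0.19,0,-0.15]],"turn":[[0,0,0],[0,0,0],[0,0,0],[0,0,0],[0,0,0]]}'; python3 - <<'E'
from h import *
go([.473,.2296,.009],-6.9)
b=cam("scene"); im=b["img"][:,:,::-1].copy()
def outline(c,yaw):
    a=np.radians(yaw); M=np.array([[np.cos(a),-np.sin(a)],[np.sin(a),np.cos(a)]])
    P=np.array([[45,28],[45,-28],[-45,-28],[-45,-14],[-155,-14],[-155,14],[-45,14],[-45,28]])/1000
    return (M@P.T).T+c
o=[proj(b,[*p,.036]) for p in outline([.463,.145],-96.9)]
cv2.polylines(im,[np.round(np.array(o)*16).astype(np.int32)],True,(0,255,0),1,shift=4)
cv2.imwrite("pics/c4.png",cv2.resize(im[210:360,300:450],(600,600)))
E
```

```text
time: 13.3
eef_pos: [0.473, 0.2301, 0.1329]
eef_rot: [-2.351, -2.084, -0.0]
force: [0.2, -0.6, 0.0]
grip_width: 0.0912
grasp_force: 0.0
t 13.3 pos [0.473  0.2301 0.1329] F [ 0.2 -0.6  0. ] grip 0.0912 0.0
dp [-0.001, 0.0002, 0.2477] turn [0.0, -0.0, 0.0001]
```

View pics/c4.png

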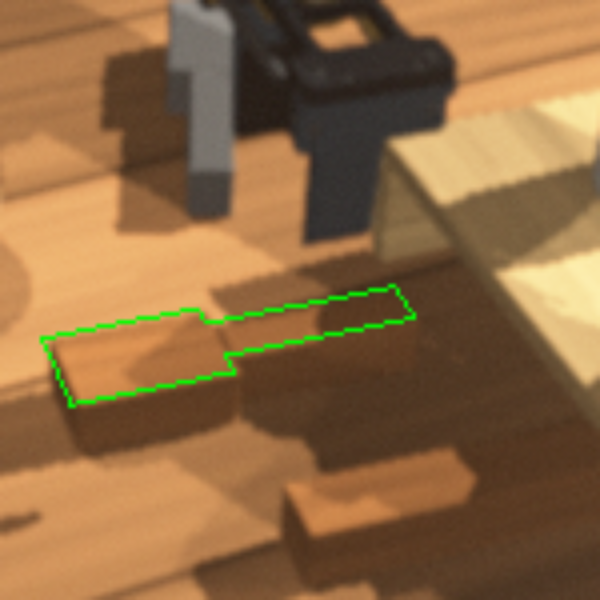

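Outline matches the blank within about 2 mm. Grip the handle.

```bash
python3 -m crank '{"dp":[[-0.002,0,0.08],[-0.002,0,0.16],[-0.002,0,0.22],[-0.002,0,0.2477],[-0.002,0,0.2477]],"turn":[[0,0,0],[0,0,0],[0,0,0],[0,0,0],[0,0,0]]}';  python3 -m crank '{"dp":[[0,0,0],[0,0,0],[0,0,0],[0,0,0],[0,0,0]],"turn":[[0,0,0],[0,0,0],[0,0,0],[0,0,0],[0,0,0]]}' 1 58; python3 -m crank '{"dp":[[0,0,0],[0,0,0],[0,0,0],[0,0,0]],"turn":[[0,0,0],[0,0,0],[0,0,0],[0,0,0]]}'
python3 -m crank '{"dp":[[0,0,-0.02],[0,0,-0.05],[0,0,-0.1],[0,0,-0.16],[0,0,-0.22]],"turn":[[0,0,0],[0,0,0],[0,0,0],[0,0,0],[0,0,0]]}';python3 -c "
from h import *
go([.448,.04,.12],-6.9+52.85)"
```

```text
time: 13.98
eef_pos: [0.4726, 0.2279, 0.0086]
eef_rot: [-2.351, -2.083, 0.002]
force: [-0.2, 0.8, 0.6]
grip_width: 0.0911
grasp_force: 0.0
time: 14.6
eef_pos: [0.4728, 0.2281, 0.0091]
eef_rot: [2.351, 2.084, 0.0]
force: [0.0, -0.1, -0.7]
grip_width: 0.0443
grasp_force: 0.0
time: 15.1
eef_pos: [0.4729, 0.2281, 0.009]
eef_rot: [2.351, 2.084, 0.0]
force: [-0.1, 0.3, -1.4]
grip_width: 0.0278
grasp_force: 58.0
time: 15.72
eef_pos: [0.4728, 0.2281, 0.1209]
eef_rot: [2.351, 2.084, 0.001]
force: [0.6, 0.5, -2.0]
grip_width: 0.0277
grasp_force: 58.0
t 15.72 pos [0.4728 0.2281 0.1209] F [ 0.6  0.5 -2. ] grip 0.0277 58.0
dp [-0.3794, -0.004, 0.0017] turn [0.0002, -0.0, -0.2936]
```

```bash
python3 -m crank '{"dp":[[-0.075,-0.001,0],[-0.15,-0.002,0],[-0.225,-0.003,0],[-0.3,-0.004,0],[-0.38,-0.004,0]],"turn":[[0,0,-0.055],[0,0,-0.11],[0,0,-0.165],[0,0,-0.22],[0,0,-0.275]]}';python3 -c "
from h import *
go([.423,-.1495,.12],98.8)"
```

```text
time: 16.35
eef_pos: [0.4478, 0.0387, 0.12]
eef_rot: [1.254, 2.88, 0.001]
force: [-0.4, 0.0, -2.0]
grip_width: 0.0276
grasp_force: 58.0
t 16.35 pos [0.4478 0.0387 0.12  ] F [-0.4  0.  -2. ] grip 0.0276 58.0
dp [-0.2417, -0.2927, -0.0001] turn [0.0001, 0.0003, -0.3103]
```

```bash
python3 -m crank '{"dp":[[-0.05,-0.06,0],[-0.1,-0.12,0],[-0.15,-0.18,0],[-0.2,-0.24,0],[-0.2417,-0.2927,0]],"turn":[[0,0,-0.055],[0,0,-0.11],[0,0,-0.165],[0,0,-0.22],[0,0,-0.275]]}';python3 -c "
from h import *
go([.423,-.1495,.12],98.8)"
```

```text
time: 16.98
eef_pos: [0.4214, -0.1494, 0.1197]
eef_rot: [-0.066, 3.141, -0.0]
force: [1.8, -1.3, -1.9]
grip_width: 0.0279
grasp_force: 57.9
t 16.98 pos [ 0.4214 -0.1494  0.1197] F [ 1.8 -1.3 -1.9] grip 0.0279 57.9
dp [-0.0031, -0.0003, -0.0005] turn [-0.0, 0.0, -0.0354]
```

```bash
python3 -m crank '{"dp":[[0,0,0],[0,0,0],[0,0,0]],"turn":[[0,0,-0.0354],[0,0,-0.0354],[0,0,-0.0354]]}';python3 - <<'E'
from h import *
go([.423,-.1495,.032],98.8)
s=arm.observe()["eef_pos"]; a=np.radians(8.8); u=np.array([np.cos(a),np.sin(a)]); v=np.array([-u[1],u[0]])
P=np.array([[45,28],[45,-28],[-45,-28],[-45,-14],[-155,-14],[-155,14],[-45,14],[-45,28]])/1000
ctr=s[:2]+.085*u; zt=s[2]+.027
ims=[]
for n,(y,x) in(("top",(150,330)),("scene",(180,130))):
    b=cam(n); im=b["img"][:,:,::-1].copy()
    o=[proj(b,[*(ctr+p[0]*u+p[1]*v),zt]) for p in P]
    im=cv2.resize(im[y:y+150,x:x+150],(400,400)); k=400/150
    cv2.polylines(im,[np.round((np.array(o)-[x,y])*k).astype(np.int32)],True,(0,255,0),1)
    ims.append(im)
cv2.imwrite("pics/c5.png",np.hstack(ims))
E
```

```text
time: 17.35
eef_pos: [0.4222, -0.148, 0.1194]
eef_rot: [-0.229, 3.133, -0.0]
force: [-0.1, -0.0, -1.4]
grip_width: 0.0277
grasp_force: 57.9
t 17.35 pos [ 0.4222 -0.148   0.1194] F [-0.1 -0.  -1.4] grip 0.0277 57.9
dp [-0.0012, -0.0031, 0.1748] turn [-0.0001, 0.0001, -0.0025]
```

View pics/c5.png

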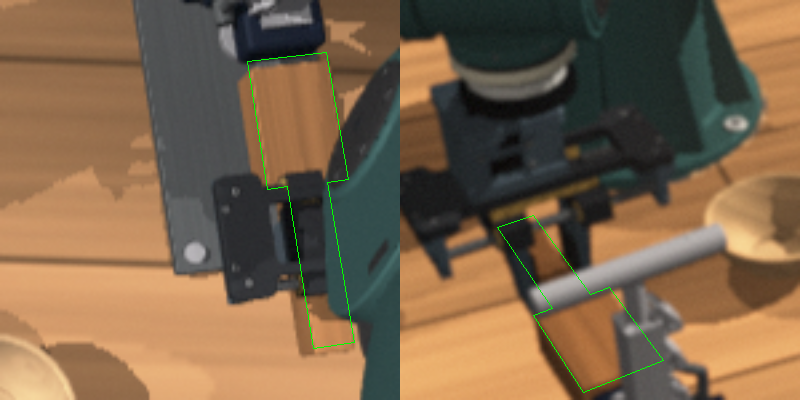

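```bash
python3 -m crank '{"dp":[[-0.001,-0.003,0.06],[-0.001,-0.003,0.12],[-0.001,-0.003,0.17],[-0.001,-0.003,0.182],[-0.001,-0.003,0.182]],"turn":[[0,0,-0.0025],[0,0,-0.0025],[0,0,-0.0025],[0,0,-0.0025],[0,0,-0.0025]]}';python3 -c "
from h import *
go([.507,-.1365,.028],98.8)"
```

```text
time: 18.08
eef_pos: [0.423, -0.1496, 0.0282]
eef_rot: [0.244, -3.132, -0.0]
force: [-0.2, -0.0, -2.7]
grip_width: 0.0279
grasp_force: 57.9
t 18.07 pos [ 0.423  -0.1496  0.0282] F [-0.2 -0.  -2.7] grip 0.0279 57.9
dp [-0.1701, -0.0002, 0.0004] turn [0.0001, -0.0001, 0.0006]
```

```bash
python3 -m crank '{"dp":[[-0.03,0,0],[-0.06,0,0],[-0.09,0,0],[-0.12,0,0],[-0.14,0,0]],"turn":[[0,0,0],[0,0,0],[0,0,0],[0,0,0],[0,0,0]]}';python3 -m crank '{"dp":[[-0.004,0,0],[-0.008,0,0],[-0.014,0,0.004],[-0.014,0,0.007],[-0.014,0,0.007]],"turn":[[0,0,0],[0,0,0],[0,0,0],[0,0,0],[0,0,0]]}'
```

```text
time: 18.7
eef_pos: [0.4932, -0.1387, 0.028]
eef_rot: [-0.245, 3.132, -0.0]
force: [-0.3, 0.1, -2.4]
grip_width: 0.0276
grasp_force: 57.9
time: 19.32
eef_pos: [0.4986, -0.1377, 0.0243]
eef_rot: [0.244, -3.132, -0.0]
force: [-0.3, 0.1, -2.4]
grip_width: 0.0279
grasp_force: 57.9
```

```bash
for i in 1 ; do python3 -m crank '{"dp":[[-0.005,0,0],[-0.01,0,0.001],[-0.01,0,0.001]],"turn":[[0,0,0],[0,0,0],[0,0,0]]}' | grep -E "pos|force:"; python3 -m crank '{"dp":[[-0.002,0,0.001],[-0.004,0,0.001],[-0.004,0,0.001]],"turn":[[0,0,0],[0,0,0],[0,0,0]]}'| grep -E "pos|force:"; done
```

```text
eef_pos: [0.5041, -0.137, 0.024]
force: [1.1, 0.0, -1.2]
grasp_force: 57.9
eef_pos: [0.5057, -0.1368, 0.024]
force: [-4.7, -0.6, 11.2]
grasp_force: 57.9
```

```bash
python3 -m crank '{"dp":[[-0.002,0,0],[-0.004,0,0],[-0.004,0,0]],"turn":[[0,0,0],[0,0,0],[0,0,0]]}' | grep -E "pos|force:"; python3 -m crank '{"dp":[[-0.002,0,0],[-0.004,0,0],[-0.004,0,0]],"turn":[[0,0,0],[0,0,0],[0,0,0]]}' | grep -E "pos|force:"
```

```text
eef_pos: [0.5077, -0.1365, 0.024]
force: [-5.5, 0.1, 11.3]
grasp_force: 57.9
eef_pos: [0.5097, -0.1361, 0.024]
force: [-5.7, -0.2, 10.6]
grasp_force: 57.9
```

Only bed friction so far (constant −5.5 N); creep on until the column stops it.

```bash
python3 -m crank '{"dp":[[-0.002,0,0],[-0.004,0,0],[-0.004,0,0]],"turn":[[0,0,0],[0,0,0],[0,0,0]]}' | grep -E "pos|force:"
```

```text
eef_pos: [0.5115, -0.1358, 0.024]
force: [-6.0, -0.8, 12.6]
grasp_force: 57.9
```

```bash
python3 -m crank '{"dp":[[-0.002,0,0],[-0.003,0,0],[-0.003,0,0]],"turn":[[0,0,0],[0,0,0],[0,0,0]]}' | grep -E "pos|force:"
```

```text
eef_pos: [0.5116, -0.1358, 0.0239]
force: [-18.7, -7.0, 23.7]
grasp_force: 58.0
```

```bash
python3 -m crank '{"dp":[[0.001,0,-0.002],[0.001,0,-0.002]],"turn":[[0,0,0],[0,0,0]]}' | grep -E "pos|force:"; python3 -m crank '{"dp":[[0,0,0],[0,0,0],[0,0,0],[0,0,0],[0,0,0]],"turn":[[0,0,0],[0,0,0],[0,0,0],[0,0,0],[0,0,0]]}' 0 | grep -E "pos|force:"; python3 -m crank '{"dp":[[0,0,-0.03],[0,0,-0.07],[0.03,0,-0.13],[0.06,0,-0.2],[0.06,0,-0.3]],"turn":[[0,0,0],[0,0,0],[0,0,0],[0,0,0],[0,0,0]]}'; python3 - <<'E'
from h import *
s=arm.observe()["eef_pos"]; a=np.radians(8.8); u=np.array([np.cos(a),np.sin(a)]); v=np.array([-u[1],u[0]])
P=np.array([[45,28],[45,-28],[-45,-28],[-45,-14],[-155,-14],[-155,14],[-45,14],[-45,28]])/1000
ctr=np.array([.591,-.1235]); zt=.051
ims=[]
for n,(y,x) in(("top",(90,350)),("scene",(240,130))):
    b=cam(n); im=b["img"][:,:,::-1].copy()
    o=[proj(b,[*(ctr+p[0]*u+p[1]*v),zt]) for p in P]
    im=cv2.resize(im[y:y+160,x:x+160],(400,400)); k=400/160
    cv2.polylines(im,[np.round((np.array(o)-[x,y])*k).astype(np.int32)],True,(0,255,0),1)
    ims.append(im)
cv2.imwrite("pics/c6.png",np.hstack(ims))
E
```

```text
eef_pos: [0.5115, -0.1355, 0.0242]
force: [-6.0, -3.6, -0.8]
grasp_force: 58.0
eef_pos: [0.5128, -0.1356, 0.0245]
force: [0.2, -0.6, -0.6]
grasp_force: 0.0
time: 23.08
eef_pos: [0.4815, -0.14, 0.1757]
eef_rot: [0.244, -3.131, -0.001]
force: [1.2, 0.6, 0.0]
grip_width: 0.0914
grasp_force: 0.0
```

View pics/c6.png

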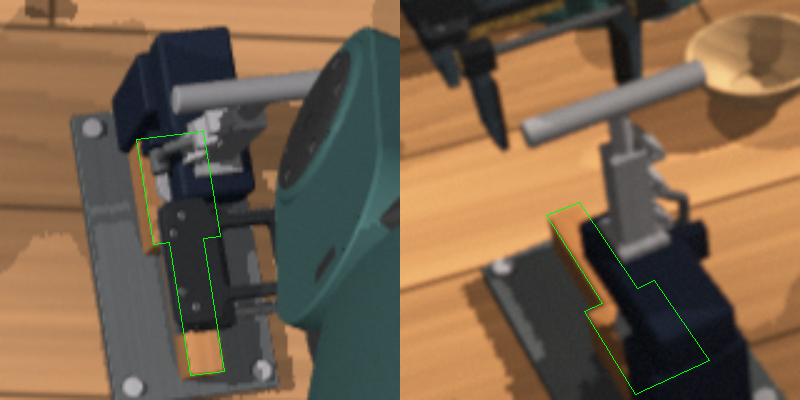

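The blank lies within 1–2 mm of the predicted outline, the handle points out of the front, and the bar is still at the one-notch height (pixel ≈ (216,281)).

```bash
python3 -m crank '{"dp":[[0,0,-0.05],[0,0,-0.05],[0,0,-0.05]],"turn":[[0,0,0],[0,0,0],[0,0,0]]}'; python3 -c "
from rig import arm
print(arm.hand_in())"
```

```text
time: 23.55
eef_pos: [0.4827, -0.1401, 0.1989]
eef_rot: [0.244, -3.132, -0.0]
force: [0.1, 0.2, 0.2]
grip_width: 0.091
grasp_force: 0.0
the job is handed in; nothing more can be done
None
```

I handed the job in at about 23.6 s: the ram is up one notch on its pawl, and the blank lies flat on the press bed with its head against the column and its handle out at the front. The arm never touched the billet, everything is released, and the hand-in call returned no verdict.

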